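# Find the rocking pot lid and press it home

## Robot

A 6-joint arm with a two-finger parallel gripper is mounted at the origin on a cart in front of the work surface, level with it; the furniture and walls round the work are solid. World frame = base frame: x ahead of the robot, y to its left, z up, the work surface at z = 0. Lengths are in m, angles in rad, forces in N, time in s.
With the tool pointing down it reaches from about 0.4 to 0.925 m from the base axis. Payload 3.4 kg.
Tool frame: the origin (TCP) lies on the mounting face of the last link; the fingertips stand 173 mm ahead of it and the grasp point (between the pads) lies 155 mm ahead of it; z points along the fingers, y is the direction in which the jaws open and shut (so a half turn about z gives the same grasp; the last joint's range is limited). The gripper opens to 85 mm and grips with 20 to 120 N. Pads are 22 mm wide; open, the fingers measure 114 mm over their backs; the gripper's body (76 mm by 85 mm) begins 54 mm behind the grasp point. The pads swing forward as they close: fully open they stand 13 mm farther back than shut.
Start: joints at [1.038, 0.307, 1.506, -0, 1.328, -0.073], TCP at [0.255, 0.516, 0.405] pointing down, gripper open.
Joint ranges: [-3.12, 3.12], [-1.05, 2.28], [0.14, 2.33], [-1.42, 4.57], [0.1, 2.73], [-2.68, 2.68]. Speed limits (rad/s): [2.57, 2.57, 3.14, 3.14, 3.14, 3.14].

## Interface

Orientations are given as [roll, pitch, yaw] about the fixed x, y, z axes, in that order (R = Rz(yaw) Ry(pitch) Rx(roll)).
In Python, from workcell import env gives the robot as it stands.
- The arm moves only by the shell command python3 -m pendant 'ROWS' [FORCE]. ROWS is text: rows parted by semicolons, each of 7 numbers parted by spaces: the opening, from 0 (shut) to 1 (fully open), then the shift along the tool's x, y, z in cm, then the turn, a rotation vector about the tool's x, y, z in degrees. In form: jaw dx dy dz ax ay az; .... A call has 1 to 10 rows; each row is the pose to reach, as a shift and turn from the pose commanded when the call began, along the tool's axes at that moment; what a row does not reach only later rows make up. A row lasts 1/12 s, in which the tool goes at most 41.7 mm and 7.16 degrees, less where a joint would pass 70% of its speed; a pose out of reach is approached as far as the arm can. A call with a gripper value outside its range is refused whole. The fingers move at their own pace and stop on an object; FORCE is the grip in N (left out, the last holds). Time passes only in rows, so rows that repeat a pose let the fingers close. It gives the time, the measured TCP pose, the force and the opening at its end, in the units of the state.
- env.get_obs(): the state, without advancing time (a new reading comes with each control period).
- env.snapshot(name): name is "scene" or "side" or "wrist"; returns the picture (400x640x3 uint8, blue, green, red); there is no depth.
- env.camera_params(name): a dict with "mtx" (3x3 intrinsics, pixels), "rvec" (rotation vector, rad) and "tvec" (3), from world to camera coordinates, as OpenCV has them. Camera axes: x right, y down, z forward; pixel columns grow to the right and rows downward; lengths in m; the calibration is good to about 2 mm. A picture is of the moment at which its call begins: read the wrist's pose just before it. camera_params takes no time and is no camera call; for the wrist camera it gives the pose at the moment of the call.
- env.close_job(): hands the job in, once; it reports no verdict.
The state is a dict: "t": time; "joint_positions": joint angles; "joint_velocities": joint speeds; "effort": joint torques, N m; "tcp_pos": TCP position; "ee_rot": TCP orientation; "wrist_force": force on the tool from outside, world axes, zero at the start; "ft_torque": the same for the moment, N m; "width": opening from 0.0 (shut) to 1.0 (fully open).
Only numpy, scipy, OpenCV 4.12 (cv2) and the standard library are available. Lean on these libraries where they do the work, as an engineer would, in place of code of your own. Each camera call takes 0.05 s, during which the arm holds its last target. There are 200 camera calls.

## Task

One of the four lidded pots in the steel holder has a lid that is not home: it rocks when pressed near its edge. With closed fingertips press lightly near the edge of the lids until you find the one that rocks, then press that lid firmly in the middle until it is fully home and no longer rocks. Press the sound lids only lightly, lift nothing, and leave everything else where it is.

Things in the scene. Friction and masses are not known exactly. Their poses are not given: they have to be found in the camera images.
- holder: steel holder, 370 mm long (its y) and 96 mm deep (its x), fixed; origin under its centre on the worktop; its x axis points away from the robot's side, its y axis to the robot's left, z up; deck top 40 mm above the origin. Four identical steel pots stand in a row in it, each under an identical flat round grey lid.
- place_1 (a point): centre of place 1 of 4 (1 is leftmost, spaced 90 mm along the holder's y) at deck height. The lid there is centred over it: 74 mm diameter, flat top 31 to 37 mm above this point (the pots sit at slightly different depths, which says nothing about which lid is loose), with a raised boss 20 mm wide and 4 mm high in the middle.
- place_2 (a point): centre of place 2 of 4 (1 is leftmost, spaced 90 mm along the holder's y) at deck height. The lid there is centred over it: 74 mm diameter, flat top 31 to 37 mm above this point (the pots sit at slightly different depths, which says nothing about which lid is loose), with a raised boss 20 mm wide and 4 mm high in the middle.
- place_3 (a point): centre of place 3 of 4 (1 is leftmost, spaced 90 mm along the holder's y) at deck height. The lid there is centred over it: 74 mm diameter, flat top 31 to 37 mm above this point (the pots sit at slightly different depths, which says nothing about which lid is loose), with a raised boss 20 mm wide and 4 mm high in the middle.
- place_4 (a point): centre of place 4 of 4 (1 is leftmost, spaced 90 mm along the holder's y) at deck height. The lid there is centred over it: 74 mm diameter, flat top 31 to 37 mm above this point (the pots sit at slightly different depths, which says nothing about which lid is loose), with a raised boss 20 mm wide and 4 mm high in the middle.
- loose_lid (a joint): how far the loose lid has been pressed down onto its pot, m: 0 at the start, 0.006 fully home, negative if lifted. It goes down only under more than about 14 N near the middle and stays where it is left. Which place the loose lid is at is not given and changes from start to start; at the start it stands level, at no special height.
- rock_x (a joint): tilt of the loose lid about the holder's x axis, rad; 0 level. Pressed near its edge the lid tips by about 0.04 rad for each N, up to about 0.16 rad at 4 N (the edge sinks about 5 mm) until its edge meets the pot, then springs back level when let go; pressing the edge does not send it home. Once home it tips no more.
- rock_y (a joint): the same about the holder's y axis (positive: the edge away from the robot goes down).
- firm_lid_1 (a joint): how far one of the three sound lids is pressed into its soft seal, m: 0 at rest; sinks level, about 1 mm for each 3 N, and springs back; never tips. The number in the name does not say at which place it is.
- firm_lid_2 (a joint): how far one of the three sound lids is pressed into its soft seal, m: 0 at rest; sinks level, about 1 mm for each 3 N, and springs back; never tips. The number in the name does not say at which place it is.
- firm_lid_3 (a joint): how far one of the three sound lids is pressed into its soft seal, m: 0 at rest; sinks level, about 1 mm for each 3 N, and springs back; never tips. The number in the name does not say at which place it is.
- dip_tub_a: lidded dip tub 66x73x37 mm behind the holder; origin under its middle; loose, to be left alone
- dip_tub_b: second lidded dip tub 66x73x37 mm behind the holder; origin under its middle; loose, to be left alone
- pen: black marker pen, 134 mm long, 17 mm thick, lying in front of the holder; origin under its middle; loose, to be left alone
- small_fork: small steel fork 193x26x15 mm, lying to the right; origin under its middle; loose, to be left alone
- pad: order pad 116x74x9 mm, lying to the left; origin under its middle; loose, to be left alone

How it is judged:
On the way, in this order (a step that is already met when the one before it is completed fails the run):
1. the loose lid is made to rock by pressing near its edge, before it is seated ((value of joint any of rock_x, rock_y above 0.04 rad or value of joint any of rock_x, rock_y below -0.04 rad) and value of joint loose_lid below 0.003 m), for 0.1 s.
2. the loose lid is pressed home (value of joint loose_lid above 0.0045 m), for 0.2 s.
At the end, for the whole second after the job is handed in: the loose lid is down at least 4.5 of its 6 mm and level within 0.04 rad; the loose things round the holder are within 20 mm of where they were (value of joint loose_lid above 0.0045 m and not (value of joint any of rock_x, rock_y above 0.04 rad or value of joint any of rock_x, rock_y below -0.04 rad) and distance of each of dip_tub_a, dip_tub_b, pen, small_fork, pad from where it was at the start of the episode below 0.02 m); the robot touches nothing.
It fails at once if a sound lid pressed hard (more than 4.5 mm into its seal, some 13 N) (value of joint any of firm_lid_1, firm_lid_2, firm_lid_3 above 0.0045 m).
It fails at once if a lid lifted (value of joint loose_lid below -0.005 m or value of joint any of firm_lid_1, firm_lid_2, firm_lid_3 below -0.002 m).
It fails at once if a bystander moved or lifted (distance of any of dip_tub_a, dip_tub_b, pen, small_fork, pad from where it was at the start of the episode above 0.02 m).
It also fails if it takes over 56 s, if anything falls off the work surface, if the arm or the gripper's body presses on something with over 40 N, if the wrist force passes 120 N, or if a joint passes its speed limit or range.

## Working session

There is one attempt and no reset: what is moved stays moved. The work goes in short steps, Python scripts to look and compute and a shell command to move; the robot and the scene stay as the last step left them, time stands still between calls to the robot, and variables do not carry over. Pictures are saved under pics/ and viewed, about 8 in all and at most 12, crops included, and the job is handed in when it is done.

```bash
mkdir -p pics
python3 - <<'E'
from workcell import env
import cv2
o=env.get_obs();print({k:o[k] for k in("t","tcp_pos","ee_rot","wrist_force","width")})
for n in("scene","side"):
    cv2.imwrite(f"pics/{n}0.png",env.snapshot(n)); print(n,env.camera_params(n))
E
```

```text
{'t': 0.0, 'tcp_pos': array([0.25447504, 0.51523141, 0.40378922]), 'ee_rot': array([-3.13955459e+00, -1.61081027e-04,  2.68280065e+00]), 'wrist_force': array([-0.74093961, -0.17597376,  0.85183891]), 'width': 1.0014171870722857}
scene {'mtx': array([[476.57348464,   0.        , 326.40102751],
       [  0.        , 476.57348464, 196.95289494],
       [  0.        ,   0.        ,   1.        ]]), 'rvec': array([ 1.9406681, -0.6443977,  0.3803908]), 'tvec': array([-0.48241302,  0.1999458 ,  1.36584781])}
side {'mtx': array([[385.19389285,   0.        , 316.60439153],
       [  0.        , 385.19389285, 202.2285262 ],
       [  0.        ,   0.        ,   1.        ]]), 'rvec': array([ 0.11964262, -2.80507048,  1.3244718 ]), 'tvec': array([0.540805  , 0.12707868, 1.26558161])}
```

View pics/scene0.png

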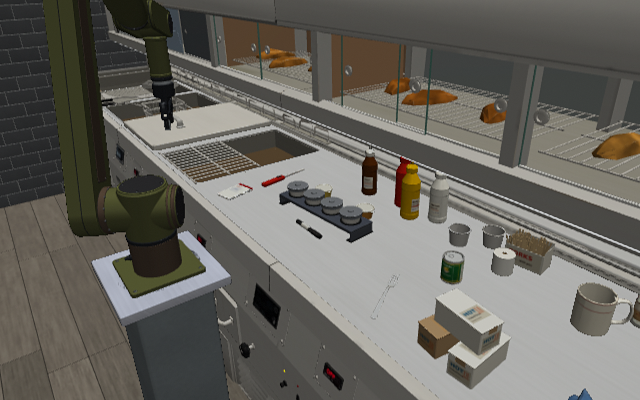

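View pics/side0.png

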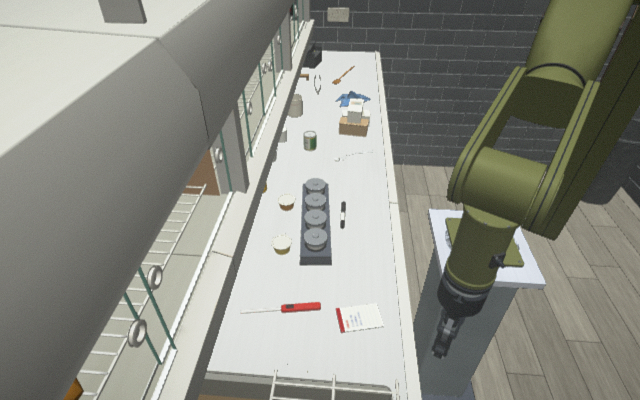

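Both views show the holder with four lids in a row: scene about (288..352, 187..213), side about (316, 186..238). I'll enlarge both.

Run:
```python
import cv2,numpy as np
a=cv2.imread("pics/scene0.png")[170:245,270:380]; b=cv2.imread("pics/side0.png")[170:270,270:360]
a=cv2.resize(a,None,fx=7,fy=7,interpolation=cv2.INTER_CUBIC); b=cv2.resize(b,None,fx=6,fy=6,interpolation=cv2.INTER_CUBIC)
cv2.imwrite("pics/a.png",a);cv2.imwrite("pics/b.png",b)
```

```text
(no output)
```

View pics/a.png

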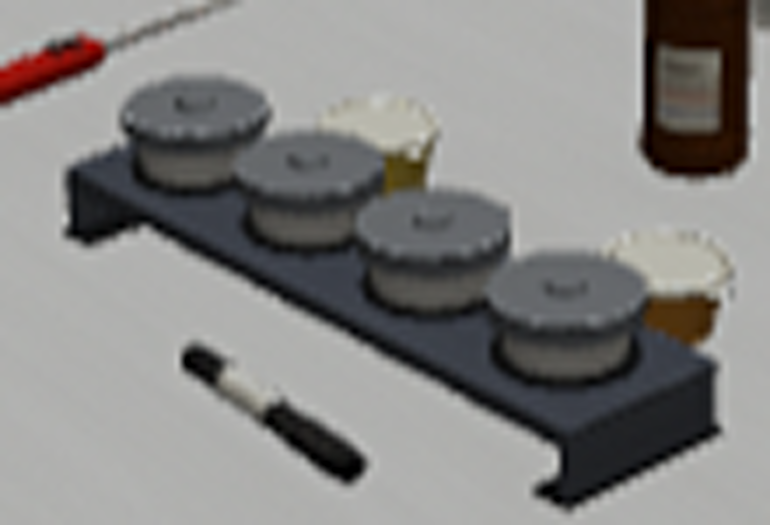

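View pics/b.png

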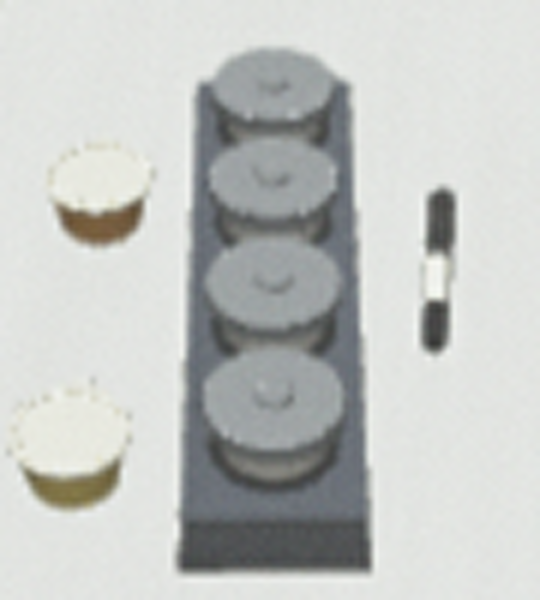

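Boss tops in crop a (7x): (195,102), (307,159), (434,218), (566,286), left to right. In crop b (6x), places 1..4 from the bottom up: (274,393), (275,279), (272,172), (272,82). I'll fit the holder pose to these.

Run:
```python
from workcell import env
import cv2,numpy as np
from scipy.optimize import least_squares
A=np.array([(195,102),(307,159),(434,218),(566,286)])/7+[270,170]-.43
B=np.array([(274,393),(275,279),(272,172),(272,82)])/6+[270,170]-.42
cs=[(env.camera_params("scene"),A),(env.camera_params("side"),B)]
def pts(p):
    u=np.array([-np.sin(p[2]),np.cos(p[2])])
    return np.array([[*(p[:2]+u*(135-90*i)/1e3),0.077+p[3]] for i in range(4)])
def f(p,sel=(0,1)):
    return np.concatenate([(cv2.projectPoints(pts(p),cs[k][0]["rvec"],cs[k][0]["tvec"],cs[k][0]["mtx"],None)[0][:,0]-cs[k][1]).ravel() for k in sel])
for lock in (1,0):
    g=(lambda p:f([*p[:3],0])) if lock else f
    r=least_squares(g,[.7,0,0,0][:4-lock]);print(r.x.round(4),r.fun.round(2)); 
    print(pts([*r.x,0][:4]).round(4))
def ray(cam,u,v,z):
    c=env.camera_params(cam);R=cv2.Rodrigues(c["rvec"])[0];o=-R.T@c["tvec"];d=R.T@np.linalg.inv(c["mtx"])@[u,v,1];return (o+d*(z-o[2])/d[2]).round(3)
print("pen",ray("side",270+437/6,170+270/6,.01),"tubs",ray("side",270+70/6,170+435/6,.037),ray("side",270+100/6,170+180/6,.037),"bottle",ray("scene",370,192,0))
```

```text
[ 0.5514 -0.0398  0.0921] [-0.54 -0.64 -0.17 -0.88 -0.66 -0.78 -0.43 -1.28 -0.05 -0.68 -0.32 -1.1
  0.09 -0.64  0.01 -1.27]
[[ 0.5389  0.0946  0.077 ]
 [ 0.5472  0.005   0.077 ]
 [ 0.5555 -0.0846  0.077 ]
 [ 0.5638 -0.1743  0.077 ]]
[ 0.5519 -0.0404  0.0932 -0.0038] [-0.33  0.37  0.06  0.15 -0.41  0.27 -0.17 -0.2  -0.14  0.08 -0.44 -0.34
 -0.05  0.12 -0.15 -0.52]
[[ 0.5393  0.094   0.0732]
 [ 0.5477  0.0044  0.0732]
 [ 0.5561 -0.0852  0.0732]
 [ 0.5644 -0.1748  0.0732]]
pen [ 0.457 -0.079  0.01 ] tubs [0.644 0.099 0.037] [ 0.659 -0.112  0.037] bottle [0.803 0.004 0.   ]
```

```bash
python3 -m pendant '0 -41 -27 0 0 0 -31.6; 0 -41 -27 0 0 0 -31.6; 0 -41 -27 0 0 0 -31.6; 0 -41 -27 0 0 0 -31.6; 0 -41 -27 0 0 0 -31.6; 0 -41 -27 0 0 0 -31.6; 0 -41 -27 0 0 0 -31.6; 0 -41 -27 0 0 0 -31.6; 0 -41 -27 0 0 0 -31.6; 0 -41 -27 0 0 0 -31.6' 20
cat > rel.py <<'E'
from workcell import env
import numpy as np,sys
from scipy.spatial.transform import Rotation as R
P=np.array([[.5393,.094],[.5477,.0044],[.5561,-.0852],[.5644,-.1748]]);yaw=.093
def rel(i,r,tip):
    "print the move to radius r (m, towards robot) on lid i with fingertips at height tip"
    o=env.get_obs();T=R.from_euler("xyz",o["ee_rot"])
    p=np.r_[P[i-1]-r*np.array([np.cos(yaw),np.sin(yaw)]),tip+.173]
    G=R.from_euler("xyz",[np.pi,0,yaw+np.pi])
    print("t",round(o["t"],2),"tcp",o["tcp_pos"].round(4),"F",o["wrist_force"].round(2),"w",round(o["width"],2),"cm",(T.inv().apply(p-o["tcp_pos"])*100).round(2),"deg",np.degrees((T.inv()*G).as_rotvec()).round(2))
if len(sys.argv)>1: rel(int(sys.argv[1]),float(sys.argv[2]),float(sys.argv[3]))
E
python3 rel.py 1 .034 .092
```

```text
t: 0.93
tcp_pos: [0.4597, 0.1641, 0.4045]
ee_rot: [3.142, -0.0, -3.049]
wrist_force: [0.6, 1.2, -0.3]
width: -0.003
t 0.93 tcp [0.4597 0.1641 0.4045] F [ 0.61  1.19 -0.26] w -0.0 cm [-3.88 -7.72 13.95] deg [ 0.   -0.03 -0.01]
```

```bash
python3 -m pendant '0 -3.9 -7.7 2 0 0 0; 0 -3.9 -7.7 4 0 0 0; 0 -3.9 -7.7 8 0 0 0; 0 -3.9 -7.7 12 0 0 0; 0 -3.9 -7.7 13.9 0 0 0; 0 -3.9 -7.7 13.9 0 0 0; 0 -3.9 -7.7 13.9 0 0 0; 0 -3.9 -7.7 13.9 0 0 0'
python3 - <<'E'
import cv2
from workcell import env
from rel import rel
rel(1,.034,.085)
s=cv2.resize(env.snapshot("scene")[150:250,260:380],None,fx=4,fy=4,interpolation=cv2.INTER_CUBIC)
d=cv2.resize(env.snapshot("side")[150:270,270:360],None,fx=3.33,fy=3.33,interpolation=cv2.INTER_CUBIC)[:400]
w=cv2.resize(env.snapshot("wrist"),(320,200))
m=cv2.copyMakeBorder
import numpy as np
c=np.zeros((600,790,3),np.uint8);c[:400,:480]=s;c[:d.shape[0],485:485+d.shape[1]]=d;c[400:,:320]=w
cv2.imwrite("pics/c.png",c)
E
```

```text
t: 1.6
tcp_pos: [0.5061, 0.0933, 0.2668]
ee_rot: [3.142, 0.002, -3.049]
wrist_force: [0.6, -0.0, 0.6]
width: -0.001
t 1.6 tcp [0.5061 0.0933 0.2668] F [ 0.58 -0.02  0.6 ] w -0.0 cm [ 0.09 -0.24  0.88] deg [0.   0.1  0.01]
```

View pics/c.png

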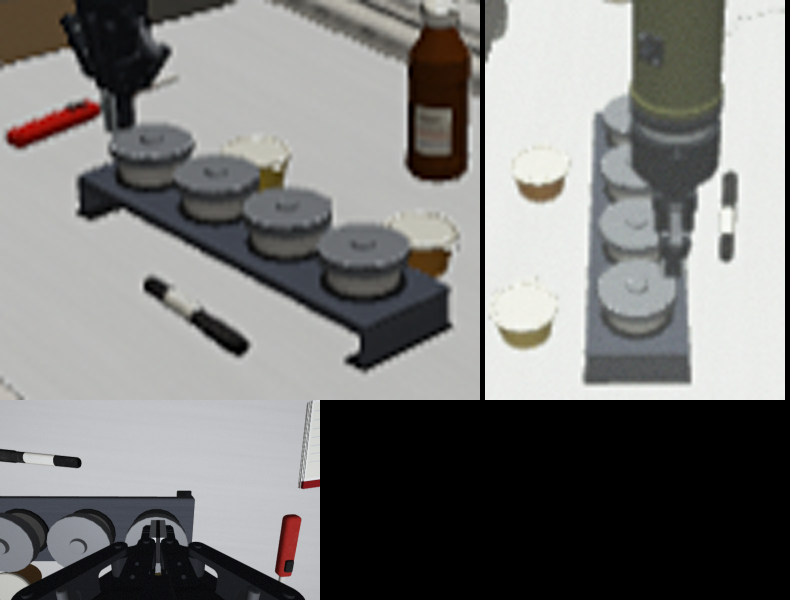

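The tip is above the robot-side edge of lid 1, as planned. Going down in small steps.

```bash
python3 -m pendant '0 0 -0.2 0.5 0 0 0; 0 0 -0.2 1 0 0 0; 0 0 -0.2 1.2 0 0 0; 0 0 -0.2 1.2 0 0 0; 0 0 -0.2 1.2 0 0 0'; python3 -m pendant '0 0 0 0.15 0 0 0; 0 0 0 0.15 0 0 0; 0 0 0 0.15 0 0 0'
```

```text
t: 2.17
tcp_pos: [0.5054, 0.091, 0.2535]
ee_rot: [3.142, -0.001, -3.049]
wrist_force: [-0.2, -0.3, 0.8]
width: 0.005
t: 2.42
tcp_pos: [0.5055, 0.091, 0.2521]
ee_rot: [-3.142, -0.0, -3.049]
wrist_force: [-0.4, 0.4, 0.9]
width: 0.001
```

```bash
python3 -m pendant '0 0 0 0.15 0 0 0; 0 0 0 0.15 0 0 0; 0 0 0 0.15 0 0 0'
```

```text
t: 2.67
tcp_pos: [0.5055, 0.091, 0.2506]
ee_rot: [-3.142, -0.0, -3.049]
wrist_force: [-0.4, -0.0, -0.5]
width: 0.001
```

```bash
python3 -m pendant '0 0 0 0.1 0 0 0; 0 0 0 0.1 0 0 0; 0 0 0 0.1 0 0 0'
```

```text
t: 2.92
tcp_pos: [0.5055, 0.091, 0.2497]
ee_rot: [3.142, -0.0, -3.049]
wrist_force: [-0.4, -0.3, -0.7]
width: 0.002
```

```bash
python3 -m pendant '0 0 0 0.1 0 0 0; 0 0 0 0.1 0 0 0; 0 0 0 0.1 0 0 0' | grep -E "tcp|force"; python3 -m pendant '0 0 0 0.1 0 0 0; 0 0 0 0.1 0 0 0; 0 0 0 0.1 0 0 0' | grep -E "tcp|force"
```

```text
tcp_pos: [0.5056, 0.0911, 0.2487]
wrist_force: [-1.1, -0.2, 0.6]
tcp_pos: [0.5056, 0.0911, 0.2479]
wrist_force: [0.2, -0.1, 3.1]
```

```bash
python3 -m pendant '0 0 0 0.1 0 0 0; 0 0 0 0.1 0 0 0; 0 0 0 0.1 0 0 0' | grep -E "tcp|force"
```

```text
tcp_pos: [0.5056, 0.0911, 0.247]
wrist_force: [-0.7, 0.5, 4.3]
```

```bash
python3 -m pendant '0 0 0 0.1 0 0 0; 0 0 0 0.1 0 0 0; 0 0 0 0.1 0 0 0' | grep -E "tcp|force"
```

```text
tcp_pos: [0.5056, 0.091, 0.2463]
wrist_force: [-1.5, -0.2, 7.4]
```

Lid 1: about 3 N/mm, so it is firm. Next, lid 2.

```bash
python3 -m pendant '0 0 0 -1 0 0 0; 0 0 0 -1.2 0 0 0; 0 -0.05 -3 -1.2 0 0 0; 0 -0.05 -6 -1.2 0 0 0; 0 -0.05 -9 -1.2 0 0 0; 0 -0.05 -9 -0.6 0 0 0; 0 -0.05 -9 -0.5 0 0 0; 0 -0.05 -9 -0.5 0 0 0; 0 -0.05 -9 -0.5 0 0 0' ; python3 rel.py 2 .034 .077
```

```text
t: 4.67
tcp_pos: [0.514, 0.0022, 0.2505]
ee_rot: [3.141, -0.001, -3.048]
wrist_force: [-0.2, 0.6, -0.7]
width: 0.002
t 4.67 tcp [0.514  0.0022 0.2505] F [-0.22  0.58 -0.72] w 0.0 cm [ 0.02 -0.09  0.05] deg [ 0.03 -0.06  0.01]
```

```bash
python3 -m pendant '0 0 0 0.1 0 0 0; 0 0 0 0.1 0 0 0; 0 0 0 0.1 0 0 0' | grep -E "tcp|force"; python3 -m pendant '0 0 0 0.1 0 0 0; 0 0 0 0.1 0 0 0; 0 0 0 0.1 0 0 0' | grep -E "tcp|force"
```

```text
tcp_pos: [0.5143, 0.0022, 0.2498]
wrist_force: [0.5, 1.1, -0.7]
tcp_pos: [0.5143, 0.0017, 0.2487]
wrist_force: [-0.5, 0.4, 0.2]
```

```bash
python3 -m pendant '0 0 0 0.1 0 0 0; 0 0 0 0.1 0 0 0; 0 0 0 0.1 0 0 0' | grep -E "tcp|force"
```

```text
tcp_pos: [0.5144, 0.0015, 0.2478]
wrist_force: [-1.2, -0.3, 1.4]
```

```bash
python3 -m pendant '0 0 0 0.1 0 0 0; 0 0 0 0.1 0 0 0; 0 0 0 0.1 0 0 0' | grep -E "tcp|force"
```

```text
tcp_pos: [0.5144, 0.0015, 0.247]
wrist_force: [-0.4, 0.3, 3.5]
```

```bash
python3 -m pendant '0 0 0 0.1 0 0 0; 0 0 0 0.1 0 0 0; 0 0 0 0.1 0 0 0' | grep -E "tcp|force"
```

```text
tcp_pos: [0.5144, 0.0015, 0.2461]
wrist_force: [-0.1, 1.7, 6.2]
```

```bash
python3 -m pendant '0 0 0 0 0 0 0; 0 0 0 0 0 0 0' | grep -E "tcp|force"
```

```text
tcp_pos: [0.5144, 0.0015, 0.2461]
wrist_force: [-2.1, 1.0, 6.1]
```

Lid 2 is firm as well (about 2.7 N/mm). On to lid 3.

```bash
python3 -m pendant '0 0 0 -1 0 0 0; 0 0 0 -1.2 0 0 0; 0 0 -3 -1.2 0 0 0; 0 0 -6 -1.2 0 0 0; 0 0 -9 -1.2 0 0 0; 0 0 -9 -0.6 0 0 0; 0 0 -9 -0.5 0 0 0; 0 0 -9 -0.5 0 0 0; 0 0 -9 -0.5 0 0 0' ; python3 rel.py 3 .034 .077
```

```text
t: 6.83
tcp_pos: [0.5222, -0.0874, 0.2505]
ee_rot: [3.141, -0.001, -3.048]
wrist_force: [0.5, 0.1, -0.3]
width: -0.001
t 6.83 tcp [ 0.5222 -0.0874  0.2505] F [ 0.55  0.15 -0.26] w -0.0 cm [ 0.   -0.09  0.05] deg [ 0.04 -0.07  0.01]
```

```bash
python3 -m pendant '0 0 0 0.1 0 0 0; 0 0 0 0.1 0 0 0; 0 0 0 0.1 0 0 0' | grep -E "tcp|force"
```

```text
tcp_pos: [0.5226, -0.0874, 0.2498]
wrist_force: [0.2, -0.6, 0.0]
```

```bash
python3 -m pendant '0 0 0 0.1 0 0 0; 0 0 0 0.1 0 0 0; 0 0 0 0.1 0 0 0' | grep -E "tcp|force"
```

```text
tcp_pos: [0.5227, -0.088, 0.2487]
wrist_force: [-0.3, 0.7, -0.3]
```

```bash
python3 -m pendant '0 0 0 0.1 0 0 0; 0 0 0 0.1 0 0 0; 0 0 0 0.1 0 0 0' | grep -E "tcp|force"; python3 -m pendant '0 0 0 0.1 0 0 0; 0 0 0 0.1 0 0 0; 0 0 0 0.1 0 0 0' | grep -E "tcp|force"
```

```text
tcp_pos: [0.5227, -0.0882, 0.2477]
wrist_force: [-0.9, -0.2, -0.1]
tcp_pos: [0.5225, -0.0882, 0.2466]
wrist_force: [-0.5, 0.3, 0.8]
```

```bash
python3 -m pendant '0 0 0 0.1 0 0 0; 0 0 0 0.1 0 0 0; 0 0 0 0.1 0 0 0' | grep -E "tcp|force"
```

```text
tcp_pos: [0.5224, -0.0882, 0.2456]
wrist_force: [-1.6, -0.3, 1.9]
```

```bash
python3 -m pendant '0 0 0 0.1 0 0 0; 0 0 0 0.1 0 0 0; 0 0 0 0.1 0 0 0' | grep -E "tcp|force"
```

```text
tcp_pos: [0.5223, -0.0882, 0.2446]
wrist_force: [-3.5, -0.1, 2.2]
```

Lid 3 is giving at only about 1 N/mm, with a sideways force growing. That looks like rocking, so I'll go a little deeper, hold and look.

```bash
python3 -m pendant '0 0 0 0.1 0 0 0; 0 0 0 0.1 0 0 0; 0 0 0 0.1 0 0 0; 0 0 0 0.1 0 0 0' | grep -E "tcp|force"
python3 - <<'E'
import cv2
from workcell import env
cv2.imwrite("pics/d.png",cv2.resize(env.snapshot("scene")[150:250,270:380],None,fx=7,fy=6,interpolation=cv2.INTER_CUBIC))
E
```

```text
tcp_pos: [0.5224, -0.0881, 0.2439]
wrist_force: [-4.8, -0.8, 4.6]
```

View pics/d.png

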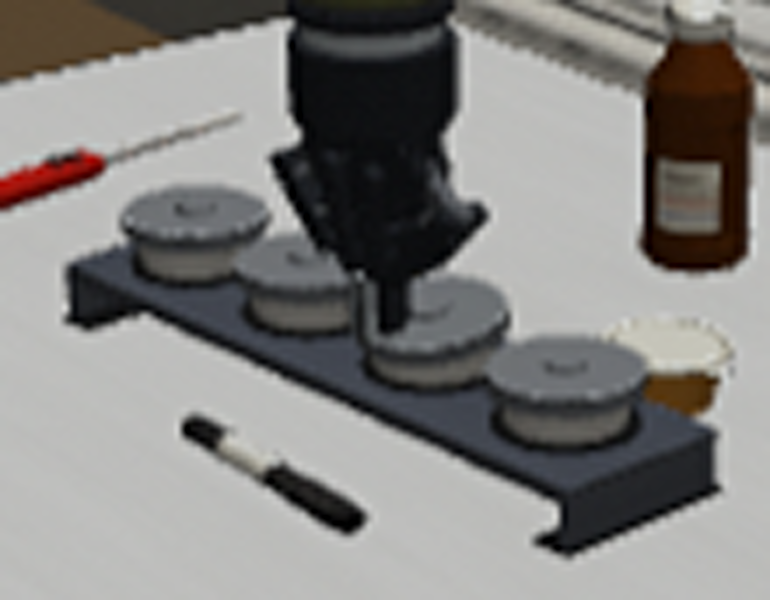

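Lid 3 is visibly tilted toward the robot under the tip, near (430,315). I'll raise, centre over its boss and press.

```bash
python3 -m pendant '0 0 0 -1 0 0 0; 0 0 0 -2 0 0 0; 0 -2 0.15 -2 0 0 0; 0 -3.4 0.3 -2 0 0 0; 0 -3.4 0.3 -1.3 0 0 0; 0 -3.4 0.3 -1.3 0 0 0; 0 -3.4 0.3 -1.3 0 0 0; 0 -3.4 0.3 -1.3 0 0 0' ; python3 rel.py 3 0 .078
```

```text
t: 9.38
tcp_pos: [0.5552, -0.0819, 0.2564]
ee_rot: [3.141, -0.002, -3.049]
wrist_force: [-0.5, -0.4, -0.5]
width: -0.001
t 9.38 tcp [ 0.5552 -0.0819  0.2564] F [-0.48 -0.36 -0.47] w -0.0 cm [-0.06 -0.33  0.54] deg [ 0.03 -0.11 -0.02]
```

```bash
python3 -m pendant '0 0 -0.3 0.2 0 0 0; 0 0 -0.3 0.6 0 0 0; 0 0 -0.3 0.6 0 0 0; 0 0 -0.3 0.6 0 0 0' | grep -E "tcp|force"; python3 -m pendant '0 0 0 0.2 0 0 0; 0 0 0 0.2 0 0 0; 0 0 0 0.2 0 0 0' | grep -E "tcp|force"
```

```text
tcp_pos: [0.5564, -0.0854, 0.251]
wrist_force: [-0.8, 0.1, 3.3]
tcp_pos: [0.5564, -0.0854, 0.2496]
wrist_force: [-1.5, -2.0, 9.1]
```

```bash
python3 -m pendant '0 0 0 0.2 0 0 0; 0 0 0 0.2 0 0 0; 0 0 0 0.2 0 0 0' | grep -E "tcp|force"
```

```text
tcp_pos: [0.5565, -0.0854, 0.2479]
wrist_force: [-2.0, -1.1, 10.2]
```

```bash
python3 -m pendant '0 0 0 0.2 0 0 0; 0 0 0 0.2 0 0 0; 0 0 0 0.2 0 0 0' | grep -E "tcp|force"
```

```text
tcp_pos: [0.5563, -0.0854, 0.2463]
wrist_force: [-3.6, -0.6, 13.7]
```

```bash
python3 -m pendant '0 0 0 0.2 0 0 0; 0 0 0 0.2 0 0 0; 0 0 0 0.2 0 0 0' | grep -E "tcp|force"
```

```text
tcp_pos: [0.5562, -0.0854, 0.246]
wrist_force: [-6.2, -0.2, 26.4]
```

```bash
python3 -m pendant '0 0 0 0.2 0 0 0; 0 0 0 0.2 0 0 0; 0 0 0 0.2 0 0 0; 0 0 0 0.2 0 0 0' | grep -E "tcp|force"
```

```text
tcp_pos: [0.5561, -0.0854, 0.2458]
wrist_force: [-10.7, 0.7, 37.9]
```

It has hit a hard stop at 38 N. Next I'll raise and check by pressing the same edge point again.

```bash
python3 -m pendant '0 0 0 -0.5 0 0 0; 0 0 0 -1.8 0 0 0; 0 2 0 -1.8 0 0 0; 0 3.4 0 -1.8 0 0 0; 0 3.4 0 -0.5 0 0 0; 0 3.4 0 0 0 0 0; 0 3.4 0 0 0 0 0; 0 3.4 0 0 0 0 0' | grep -E "tcp|force"; python3 rel.py 3 .034 .0705
```

```text
tcp_pos: [0.5212, -0.0881, 0.2417]
wrist_force: [-7.4, 1.0, 17.7]
t 11.72 tcp [ 0.5212 -0.0881  0.2417] F [-7.4   0.97 17.74] w 0.0 cm [-0.1  -0.04 -0.18] deg [ 0.03 -0.2  -0.01]
```

The edge is now hard at TCP z = 0.2417, against 17.7 N. A level lid should be at 0.2458 − 0.004 = 0.2418, so it no longer rocks. I'll raise clear and take a last look.

```bash
python3 -m pendant '0 0 0 -3 0 0 0; 0 0 0 -7 0 0 0; 0 0 0 -11 0 0 0; 0 0 0 -15 0 0 0; 0 0 0 -15 0 0 0; 0 0 0 -15 0 0 0' | grep -E "tcp|force"
python3 - <<'E'
import cv2,numpy as np
from workcell import env
f=lambda n:cv2.resize(n,None,fx=4,fy=4,interpolation=cv2.INTER_CUBIC)
c=np.zeros((480,790,3),np.uint8)
c[:400,:440]=f(env.snapshot("scene")[160:260,270:380]);c[:480,440:790]=f(env.snapshot("side")[160:280,270:360])[:,:350]
cv2.imwrite("pics/e.png",c)
E
```

```text
tcp_pos: [0.5238, -0.0884, 0.3934]
wrist_force: [-0.4, 0.5, 0.1]
```

View pics/e.png

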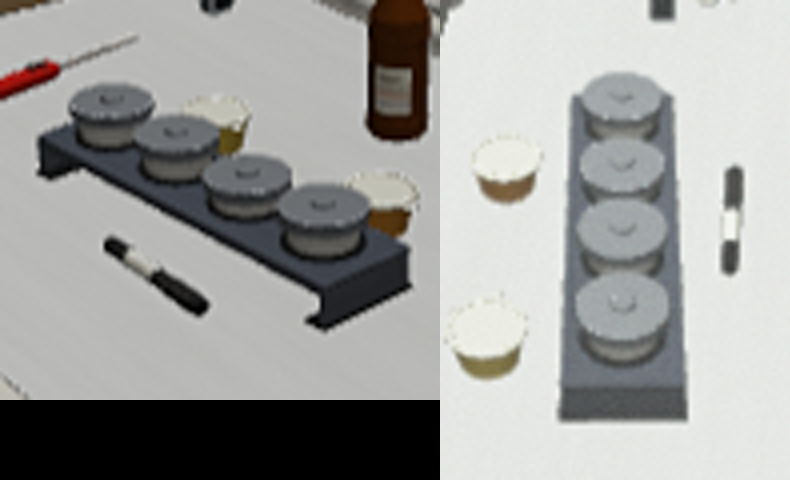

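Lid 3, at (247,172) in the scene crop, is level and sits visibly lower. The other things are where they were, and the arm is clear.

```bash
python3 -c "
from workcell import env
env.close_job()"
```

```text
the job is handed in; nothing more can be done
```

The loose lid was at place 3. I pressed it home and handed the job in at about 12 s of the 56 s allowed.

- **Finding it:** Lids 1 and 2 resisted at about 3 N/mm and were pressed no harder than about 7.4 N, so both are sound. Lid 3 gave at only about 1 N/mm and visibly tilted in the picture. I never touched lid 4.
- **Seating it:** I pressed on lid 3's boss. It sank about 5.7 mm from an estimated contact height and hit a hard stop at 38 N.
- **Checks afterwards:**
  - Pressed again at the same edge point, lid 3 was hard under 17.7 N. Its height was 0.2417 m, where a level, home lid should be 0.2418 m.
  - The last picture shows lid 3 level and lower, and the pen and dip tubs unmoved. The fork and pad were outside that crop, but the arm did not go near them at working height.
  - The arm was clear and the wrist force near zero.

No check failed or disagreed. The interface doesn't show the lid joint values, so how far home the lid is comes from tool heights, forces and pictures.

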